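# Space a tile off its batten and hold it flush

## Robot

A 6-joint arm with a two-finger parallel gripper is mounted at the origin on a cart in front of the work surface, level with it; the furniture and walls round the work are solid. World frame = base frame: x ahead of the robot, y to its left, z up, the work surface at z = 0. Lengths are in m, angles in rad, forces in N, time in s.
With the tool pointing down it reaches from about 0.25 to 0.725 m from the base axis. Payload 9.7 kg.
Tool frame: the origin (TCP) lies at the very end of the fingers, on their centre line; the grasp point (between the pads) lies r.grasp_offset behind it (r.grasp_offset is the distance from the TCP to the grasp point, in m); z points along the fingers, y is the direction in which the jaws open and shut (so a half turn about z gives the same grasp; the last joint's range is limited). The gripper opens to 85 mm and grips with 20 to 120 N. Pads are 22 mm wide; open, the fingers measure 114 mm over their backs; the gripper's body (76 mm by 85 mm) begins 54 mm behind the grasp point. The pads swing forward as they close: fully open they stand 13 mm farther back than shut.
Start: joints at [0.783, 0.087, 0.176, 1.66, 0, 1.571], TCP at [0.39, 0.388, 0.231] pointing down, gripper open.
Joint ranges: [-3.13, 3.13], [-0.85, 1.81], [-1.15, 1.24], [-2.2, 2.28], [-1.44, 1.52], [-3.14, 3.14]. Speed limits (rad/s): [2.22, 2.22, 2.57, 3.14, 3.14, 3.14].

## Interface

Orientations are given as a unit quaternion [x, y, z, w].
In Python, from plant import r, vision gives the robot as it stands. The module is installed in compiled form; this text tells all that it offers.
- The arm moves only by the tool servo_tool, never from a script. Its argument "rows" is a list of rows, each a list of 3 entries, a list of its own where there are three numbers: the finger opening in mm, from 0 to 85.4, then the shift along the tool's x, y, z in units of 40 mm (1.0 is 40 mm), then the turn about the tool's z in units of 6 degrees (1.0 is 6 degrees). A call has exactly 5 rows; each row is the pose to reach, as a shift and turn from the pose commanded when the call began, along the tool's axes at that moment; what a row does not reach only later rows make up. A row lasts 1/10 s, in which the tool goes at most 50 mm and 8.59 degrees, less where a joint would pass 70% of its speed; a pose out of reach is approached as far as the arm can. A call with a gripper value outside its range is refused whole. The fingers move at their own pace and stop on an object; "newtons" is the grip in N (left out, the last holds). Time passes only in rows, so rows that repeat a pose let the fingers close, or fill a call up. It gives the time, the measured TCP pose, the force and the opening at its end, in the units of the state.
- r.observe(): the state, without advancing time (a new reading comes with each control period).
- vision.get_image(name): name is "side" or "top"; returns a dict with "pixels" (420x560x3 uint8, red, green, blue), "camera_matrix" (3x3 intrinsics, pixels), "k1" (the pictures are not rectified: a ray, as slopes to the right and down, at radius r is drawn at 1 + k1 r^2 times it, then the intrinsics apply), "view" (4x4, takes a point from world to camera coordinates). Camera axes: x right, y down, z forward; pixel columns grow to the right and rows downward; lengths in m; the calibration is good to about 2 mm. A picture is of the moment at which its call begins. There is no depth.
- r.hand_in(): hands the job in, once; it reports no verdict.
The state is a dict: "time": time; "qpos": joint angles; "dq": joint speeds; "tau": joint torques, N m; "tcp_pos": TCP position; "tcp_rot": TCP orientation; "force": force on the tool from outside, world axes, zero at the start; "torque": the same for the moment, N m; "gripper_width": finger opening in m.
Only numpy, scipy, OpenCV 4.12 (cv2) and the standard library are available. Lean on these libraries where they do the work, as an engineer would, in place of code of your own. Each camera call takes 0.05 s, during which the arm holds its last target. There are 200 camera calls.

## Task

The blue tile lies loose on the plywood setting board with a gap at each end. Take the yellow spacer plate out of its slotted holder and slide it on edge, centred on the end of the tile, down into the gap that is already wide enough for it, without shoving the tile over to make room, and let go of it there standing upright on the board. Then grip the tile by its two long sides, slide it up so that the spacer is sandwiched flush between the tile and the batten, and finish still gripping the tile and keeping it firmly pressed against the spacer; leave the tub, the tape and the glue bottle where they are.

Things in the scene. Friction and masses are not known exactly. Their poses are not given: they have to be found in the camera images.
- setting_board: Fixed plywood board, 120 (x) x 180 (y) x 12 mm thick, lying on the bench, with two wooden battens across it. Origin: centre of its underside; z up. The battens run along its x (100 mm long), stand 18 mm above the board (tops 30 mm above the bench), are 22 mm wide, and their inner faces are at y = +62 and y = -62 mm. It stands in another place and yaw (up to 0.35 rad) each time.
- tile: Loose blue glazed tile, 60 (x) x 100 (y) x 12 mm, about 0.15 kg, lying flat on the setting board between the battens, its long sides at x = +-30 mm, its ends at y = +-50 mm. Origin: centre of its underside; z up; its axes nearly parallel to the board's. It starts about 9 mm off the board's centre toward one batten (either one), so one gap is about 3 mm and the other about 21 mm. A steady sideways push of about 10 N, kept up, presses it firmly on the spacer.
- spacer: Loose yellow plastic spacer plate, 60 (x) x 12 (y, thickness) x 55 mm high, about 45 g, standing on edge. Origin: centre of its lower edge face; z up. It starts standing in the slot of the holder, its lower edge 8 mm above the bench and its upper 37 mm above the holder's top.
- holder: Fixed pale wooden block, 84 (x) x 66 (y) x 26 mm high, with an open-topped slot 64 (x) x 16 (y) x 18 mm deep in its middle. Origin: centre of its underside; z up.
- tub: Bystander: white tub of filler, 72 mm across, 68 mm high. Origin: centre of its underside.
- tape_roll: Bystander: roll of masking tape lying flat, 98 mm across, 25 mm high. Origin: centre of its underside.
- glue_bottle: Bystander: white squeeze glue bottle with a conical tip, 48 mm across, 154 mm high. Origin: centre of its underside.

How it is judged:
On the way:
1. the spacer stands in the gap that was wide enough, let go, and the tile has not been shoved over (moved less than 6 mm) (z of spacer in the frame of setting_board between 0.009 and 0.0155 m and x of spacer in the frame of setting_board between -0.015 and 0.015 m and angle between spacer's own z axis and vertical below 0.12 rad and (y of spacer in the frame of setting_board between 0.044 and 0.06 m or y of spacer in the frame of setting_board between -0.06 and -0.044 m) and distance of tile from where it was at the start of the episode below 0.006 m and contact force between the fingers and spacer below 0.2 N), for 0.2 s.
At the end, for the whole second after the job is handed in: Spacer upright on the board (0.12 rad), against the batten (3 mm), square (0.06 rad), within 15 mm of mid-batten, not held; tile flat (0.06 rad), one spacer off the batten (2.5 mm), square (0.045 rad), within 15 mm of mid-board, fingers on it (over 2 N) and pressing the spacer with over 2 N (z of spacer in the frame of setting_board between 0.009 and 0.0155 m and x of spacer in the frame of setting_board between -0.015 and 0.015 m and angle between spacer's own z axis and vertical below 0.12 rad and (y of spacer in the frame of setting_board between 0.053 and 0.059 m or y of spacer in the frame of setting_board between -0.059 and -0.053 m) and angle between the y axis of spacer and the y axis of setting_board, either way round below 0.06 rad and y of tile in the frame of setting_board between -0.0025 and 0.0025 m and x of tile in the frame of setting_board between -0.015 and 0.015 m and z of tile in the frame of setting_board between 0.009 and 0.015 m and angle between the y axis of tile and the y axis of setting_board, either way round below 0.045 rad and angle between tile's own z axis and vertical below 0.06 rad and contact force between tile and spacer above 2 N and contact force between the fingers and tile above 2 N and contact force between the fingers and spacer below 0.5 N); the arm keeps its last pose, push and grip.
It fails at once if the filler tub is pushed more than 30 mm or tipped over (distance of tub from where it was at the start of the episode above 0.03 m or angle between tub's own z axis and vertical above 0.3 rad).
It fails at once if the roll of masking tape is pushed more than 30 mm or tipped over (distance of tape_roll from where it was at the start of the episode above 0.03 m or angle between tape_roll's own z axis and vertical above 0.3 rad).
It fails at once if the glue bottle is pushed more than 30 mm or tipped over (distance of glue_bottle from where it was at the start of the episode above 0.03 m or angle between glue_bottle's own z axis and vertical above 0.3 rad).
It also fails if it takes over 51 s, if anything falls off the work surface, if the arm or the gripper's body presses on something with over 40 N, if the wrist force passes 120 N, or if a joint passes its speed limit or range.

## Working session

There is one attempt and no reset: what is moved stays moved. The work goes in short steps, Python scripts to look and compute and a tool call to move; the robot and the scene stay as the last step left them, time stands still between calls to the robot, and variables do not carry over. Pictures are saved under pics/ and viewed, about 8 in all and at most 12, crops included, and the job is handed in when it is done.

Besides the shell and the picture viewer there is one more tool, called after "Call:" as name([rows], argument=value, ...), one row to a line, values as JSON. servo_tool: Moves the arm, as the interface text tells. Its arguments: {"type":"object","properties":{"rows":{"type":"array","items":{"type":"array"}},"newtons":{"type":"number"}},"required":["rows"]}

```bash
mkdir -p pics; cat > h.py <<'E'
import numpy as np, cv2
from plant import r, vision
def grab(n,f=None):
    d=vision.get_image(n)
    if f: cv2.imwrite('pics/'+f,d['pixels'][:,:,::-1])
    return d
def ray(d,uv):
    K=d['camera_matrix'];p=np.array([(uv[0]-K[0,2])/K[0,0],(uv[1]-K[1,2])/K[1,1]])
    q=p.copy()
    for _ in range(20): q=p/(1+d['k1']*(q@q))
    V=d['view'];R=V[:3,:3]
    return -R.T@V[:3,3], R.T@np.array([q[0],q[1],1.])
def plane(d,uv,z):
    c,v=ray(d,uv); return c+v*(z-c[2])/v[2]
E
python3 - <<'E'
from h import *
for n in('top','side'):
    d=grab(n,n+'0.png');c,v=ray(d,(280,210));print(n,c.round(3),v.round(3),d['k1'],d['camera_matrix'][0,0])
s=r.observe();print(r.grasp_offset,s)
E
```

```text
top [ 0.305 -0.268  1.04 ] [ 0.259 -0.024 -0.966] -0.05175487724278137 528.4519382318389
side [ 0.105 -0.977  0.624] [ 0.431  0.697 -0.572] -0.1150001307481636 534.9821188141361
0.0187 {'time': 0.1, 'qpos': array([7.83012813e-01, 8.74505348e-02, 1.75220752e-01, 1.65982656e+00,
       1.95114011e-06, 1.57077628e+00]), 'dq': array([-0.00107934, -0.00189706,  0.00114765, -0.00024254,  0.0007495 ,
        0.0010751 ]), 'tau': array([ 1.84189976e-04, -5.21561193e+01,  4.65652657e+01,  1.60531694e-02,
        9.90417493e-05, -8.51522032e-06]), 'tcp_pos': array([0.38968519, 0.38783133, 0.23063277]), 'tcp_rot': array([ 3.83775718e-01,  9.23426121e-01, -5.81384975e-04, -2.42693625e-04]), 'force': array([-0.23088456, -0.1911998 , -0.41240849]), 'torque': array([-0.01274265,  0.00544388,  0.04249337]), 'gripper_width': 0.08533428844747236}
```

View pics/top0.png

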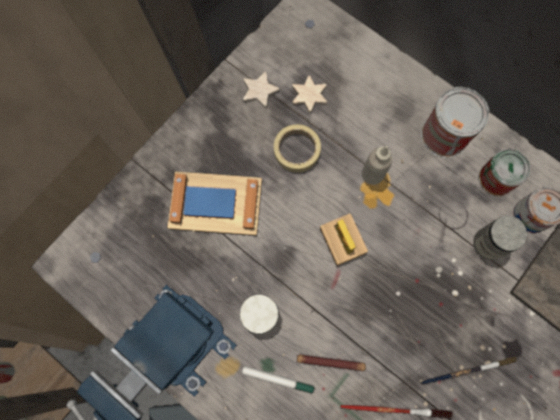

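View pics/side0.png

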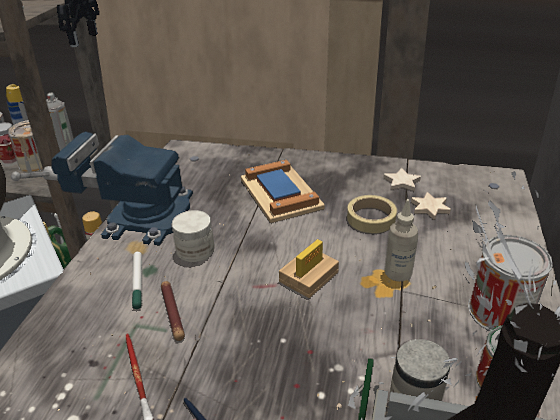

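The top view shows the board near (215,203), the tile shifted to the left batten and the wide gap at the right, about x=241. The holder and spacer are at (344,238), the tape at (297,149), the glue at (378,165) and the tub at (259,313). Next I measure with colour masks.

```bash
cat > m.py <<'E'
from h import *
def mask(d,kind,roi):
    hsv=cv2.cvtColor(d['pixels'],cv2.COLOR_RGB2HSV)
    lo,hi={'blue':((100,120,40),(125,255,255)),'yel':((21,150,60),(34,255,255)),'bat':((4,120,60),(13,255,255)),'ply':((11,60,130),(24,200,255))}[kind]
    m=cv2.inRange(hsv,lo,hi); o=np.zeros_like(m);x0,y0,x1,y1=roi;o[y0:y1,x0:x1]=m[y0:y1,x0:x1]
    n,l,s,c=cv2.connectedComponentsWithStats(o)
    return [(l==i) for i in sorted(range(1,n),key=lambda i:-s[i,4]) if s[i,4]>25]
def rect(d,m,z):
    ys,xs=np.nonzero(m)
    P=np.array([plane(d,(x,y),z)[:2] for x,y in zip(xs,ys)])
    c=P.mean(0);w,V=np.linalg.eigh(np.cov(P.T));a=V[:,1]
    Q=(P-c)@V[:,::-1]
    mr=cv2.minAreaRect((P*1000).astype(np.float32))
    return c,np.degrees(np.arctan2(a[1],a[0]))%180,mr,len(xs)
E
python3 - <<'E'
from m import *
T=grab('top');S=grab('side')
for d,rb,rh,n in((T,(160,160,275,245),(310,205,375,270),'top'),(S,(230,150,335,225),(270,230,345,305),'side')):
    print(n)
    for k,roi,z in(('blue',rb,.024),('bat',rb,.03),('ply',rb,.012),('yel',rh,.063),('yel',rh,.04),('ply',rh,.026)):
        for m in mask(d,k,roi)[:2]:
            c,a,mr,N=rect(d,m,z);print(k,z,c.round(4),round(a,1),np.round(mr[0],1),np.round(mr[1],1),round(mr[2],1),N)
for n,uv,z in(('tub',(259,313),.068),('tape',(297,149),.025),('glue',(383,152),.15)):print(n,plane(T,uv,z).round(3))
a=T['pixels'][195:275,300:390,::-1];b=S['pixels'][230:305,265:350,::-1];c=T['pixels'][160:245,160:270,::-1];e=S['pixels'][150:230,230:335,::-1]
f=lambda x:cv2.resize(x,(400,300),interpolation=cv2.INTER_CUBIC)
cv2.imwrite('pics/crop1.png',np.vstack([np.hstack([f(a),f(b)]),np.hstack([f(c),f(e)])]))
E
```

```text
top
bat 0.03 [ 0.6205 -0.0932] 170.1 [620.2 -92.4] [23.1 98.4] 79.7 414
bat 0.03 [ 0.5939 -0.2354] 170.4 [ 594.6 -235.9] [20.  99.1] 80.4 378
ply 0.012 [ 0.6073 -0.1702] 80.7 [ 609.  -163.4] [182.1 123.9] 79.9 3477
yel 0.063 [ 0.5032 -0.4113] 14.3 [ 503.5 -409.8] [62.6 17.2] 17.6 222
yel 0.04 [ 0.5079 -0.4146] 14.3 [ 508.2 -413.1] [64.1 17.6] 17.6 222
ply 0.026 [ 0.5076 -0.412 ] 16.9 [ 507.5 -411.9] [85.7 68.1] 17.2 1341
ply 0.026 [ 0.5664 -0.4734] 76.4 [ 566.2 -471.7] [18.   6.2] 84.4 32
side
blue 0.024 [ 0.6064 -0.1611] 80.5 [ 606.6 -159.6] [101.1  58.6] 80.6 451
bat 0.03 [ 0.5983 -0.1912] 80.3 [ 602.9 -176.2] [188.8 105.2] 80.1 937
ply 0.012 [ 0.6019 -0.1839] 99.6 [ 606.8 -166.7] [181.9 127.1] 80.2 1159
ply 0.012 [ 0.6377 -0.0679] 171.0 [637.7 -67.5] [ 24.8 102.4] 80.0 225
yel 0.063 [ 0.4914 -0.4343] 34.6 [ 494.8 -432.9] [93.6 36.7] 21.5 508
yel 0.04 [ 0.5072 -0.4121] 34.6 [ 510.8 -410.6] [97.4 38.2] 21.5 508
ply 0.026 [ 0.5087 -0.4154] 31.4 [ 519.7 -410. ] [110.7  66.8] 17.6 899
tub [ 0.376 -0.235  0.068]
tape [ 0.702 -0.341  0.025]
glue [ 0.633 -0.485  0.15 ]
```

View pics/crop1.png

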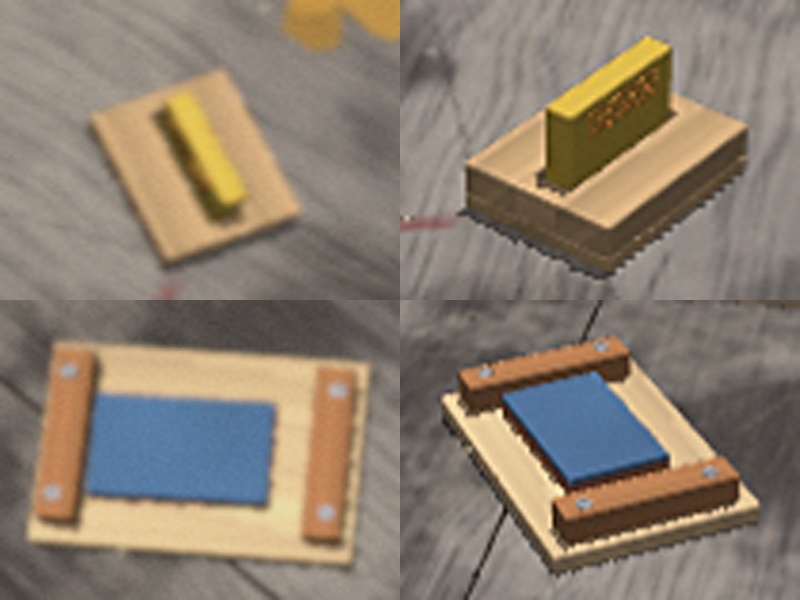

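The crops show the spacer upright in the holder, the tile touching close to the left (+y) batten and the wide gap at the −y batten. My estimates:

| Item | Position | Direction |
|---|---|---|
| Board centre | (0.6075, -0.1645) | long axis 80.2° |
| Spacer | (0.507, -0.412) | long axis 17.3° |

I'll plan the waypoints from these.

```bash
cat > w.py <<'E'
from h import *
from scipy.spatial.transform import Rotation as Ro
def yaw(s): X=Ro.from_quat(s['tcp_rot']).as_matrix(); return np.degrees(np.arctan2(X[1,0],X[0,0])),X
def units(wps):
    s=r.observe();y,X=yaw(s);p=s['tcp_pos'];print('at',s['time'],p.round(4),round(y,2),'w',s['gripper_width'].round(4),'F',s['force'].round(1),'tilt',np.round(X[2],4))
    for t in wps:
        a=np.radians(y);ex=np.array([np.cos(a),np.sin(a),0]);ey=np.array([np.sin(a),-np.cos(a),0])
        d=np.array(t[:3])-p;dy=(t[3]-y+180)%360-180
        print(t,'->',np.round([d@ex/.04,d@ey/.04,-d[2]/.04],3),'turn',round(-dy/6,3));p=np.array(t[:3]);y=t[3]
E
python3 - <<'E'
from w import *
units([(.47,.16,.25,155),(.53,-.07,.25,176),(.53,-.3,.2,197.3),(.507,-.412,.11,197.3)])
E
```

```text
Traceback (most recent call last):
  File "w.py", line 5, in units
    s=r.observe();y,X=yaw(s);p=s['tcp_pos'];print('at',s['time'],p.round(4),round(y,2),'w',s['gripper_width'].round(4),'F',s['force'].round(1),'tilt',np.round(X[2],4))
                                                                                           ^^^^^^^^^^^^^^^^^^^^^^^^
AttributeError: 'float' object has no attribute 'round'
```

```bash
sed -i "s/s\['gripper_width'\].round(4)/round(s['gripper_width'],4)/" w.py; python3 - <<'E'
from w import *
units([(.47,.16,.25,155),(.53,-.07,.25,176),(.53,-.3,.2,197.3),(.507,-.412,.11,197.3)])
E
```

```text
at 0.2 [0.3898 0.3879 0.2308] 134.86 w 0.0853 F [-0.   0.   0.7] tilt [ 0.e+00 -8.e-04 -1.e+00]
(0.47, 0.16, 0.25, 155) -> [-5.454 -2.597 -0.479] turn -3.356
(0.53, -0.07, 0.25, 176) -> [-3.79  -4.577 -0.   ] turn -3.5
(0.53, -0.3, 0.2, 197.3) -> [-0.401 -5.736  1.25 ] turn -3.55
(0.507, -0.412, 0.11, 197.3) -> [ 1.382 -2.502  2.25 ] turn -0.0
```

Call:
servo_tool([
  [50, [-5.45, -2.6, -0.48], -3.36],
  [50, [-5.45, -2.6, -0.48], -3.36],
  [50, [-5.45, -2.6, -0.48], -3.36],
  [50, [-5.45, -2.6, -0.48], -3.36],
  [50, [-5.45, -2.6, -0.48], -3.36],
], newtons=30)

```text
time: 0.7
tcp_pos: [0.4701, 0.1583, 0.2506]
tcp_rot: [0.216, 0.976, 0.0, 0.0]
force: [1.5, 0.9, 0.3]
gripper_width: 0.0498
```

Call:
servo_tool([
  [50, [-3.79, -4.58, 0], -3.5],
  [50, [-3.79, -4.58, 0], -3.5],
  [50, [-3.79, -4.58, 0], -3.5],
  [50, [-3.79, -4.58, 0], -3.5],
  [50, [-3.79, -4.58, 0], -3.5],
])

```text
time: 1.2
tcp_pos: [0.53, -0.072, 0.2505]
tcp_rot: [0.035, 0.999, 0.0, 0.0]
force: [0.6, 1.2, 0.3]
gripper_width: 0.0501
```

Call:
servo_tool([
  [50, [-0.4, -5.74, 1.25], -3.55],
  [50, [-0.4, -5.74, 1.25], -3.55],
  [50, [-0.4, -5.74, 1.25], -3.55],
  [50, [-0.4, -5.74, 1.25], -3.55],
  [50, [-0.4, -5.74, 1.25], -3.55],
])

```text
time: 1.7
tcp_pos: [0.5294, -0.3025, 0.1996]
tcp_rot: [-0.15, 0.989, 0.0, -0.0]
force: [1.0, -0.2, 0.0]
gripper_width: 0.05
```

Call:
servo_tool([
  [50, [1.38, -2.5, 2.25], 0],
  [50, [1.38, -2.5, 2.25], 0],
  [50, [1.38, -2.5, 2.25], 0],
  [50, [1.38, -2.5, 2.25], 0],
  [50, [1.38, -2.5, 2.25], 0],
])

```text
time: 2.2
tcp_pos: [0.5063, -0.4122, 0.1094]
tcp_rot: [-0.15, 0.989, 0.001, -0.001]
force: [0.1, 0.3, 0.0]
gripper_width: 0.05
```

```bash
python3 - <<'E'
from m import *
from w import *
units([(.507,-.412,.036,197.3)])
T=grab('top');S=grab('side')
# tile in top view, hue check
hsv=cv2.cvtColor(T['pixels'],cv2.COLOR_RGB2HSV);print(hsv[203,200:235:8])
a=T['pixels'][185:285,290:420,::-1];b=S['pixels'][190:310,240:400,::-1]
f=lambda x:cv2.resize(x,(400,300),interpolation=cv2.INTER_CUBIC)
cv2.imwrite('pics/crop2.png',np.hstack([f(a),f(b)]))
E
```

```text
at 2.2 [ 0.5063 -0.4122  0.1094] -162.77 w 0.05 F [0.1 0.3 0. ] tilt [ 0.0011  0.0021 -1.    ]
(0.507, -0.412, 0.036, 197.3) -> [-1.800e-02 -1.000e-03  1.835e+00] turn -0.011
[[106 118 143]
 [106 122 142]
 [105 117 139]
 [106 117 139]
 [105 122 134]]
```

View pics/crop2.png

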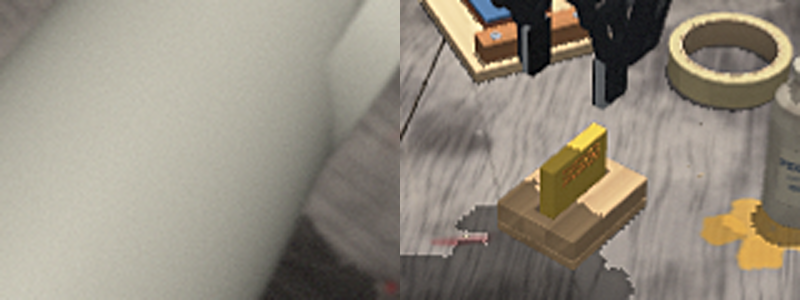

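The side view shows the open fingers straddling the line of the spacer, above it and clear of the bottle. I go down and grip.

Call:
servo_tool([
  [50, [-0.02, 0, 0.6], 0],
  [50, [-0.02, 0, 1.2], 0],
  [50, [-0.02, 0, 1.84], 0],
  [50, [-0.02, 0, 1.84], 0],
  [30, [-0.02, 0, 1.84], 0],
])

```text
time: 2.8
tcp_pos: [0.5086, -0.4111, 0.0385]
tcp_rot: [-0.151, 0.989, -0.0, 0.0]
force: [0.5, -0.4, 0.2]
gripper_width: 0.0367
```

Call:
servo_tool([
  [5, [0, 0, 0], 0],
  [5, [0, 0, 0], 0],
  [5, [0, 0, 0], 0],
  [5, [0, 0, 0], 0],
  [5, [0, 0, 0], 0],
], newtons=30)

```text
time: 3.3
tcp_pos: [0.5089, -0.4122, 0.0392]
tcp_rot: [-0.151, 0.989, -0.001, 0.001]
force: [1.1, 1.7, 6.8]
gripper_width: 0.0111
```

Gripped at about 11–12 mm, so the spacer is held. Lifting it and looking.

Call:
servo_tool([
  [5, [0, 0, -0.4], 0],
  [5, [0, 0, -1.0], 0],
  [5, [0, 0, -2.0], 0],
  [5, [0, 0, -2.5], 0],
  [5, [0, 0, -2.5], 0],
])

```text
time: 3.8
tcp_pos: [0.509, -0.4129, 0.1424]
tcp_rot: [-0.151, 0.989, -0.003, 0.002]
force: [0.2, -0.3, -1.2]
gripper_width: 0.0115
```

```bash
python3 - <<'E'
from m import *
from w import *
u=np.array([np.cos(np.radians(80.2)),np.sin(np.radians(80.2))])
g=np.array([.6075,-.1645])-.052*u;print(g)
units([(.55,-.3,.14,184),(g[0],g[1],.125,170.2)])
T=grab('top');S=grab('side','side3.png')
for m in mask(S,'yel',(200,100,420,300))[:2]:
    ys,xs=np.nonzero(m);print(xs.min(),xs.max(),ys.min(),ys.max(),len(xs))
E
```

```text
[ 0.59864911 -0.21574121]
at 3.8 [ 0.509  -0.4129  0.1424] -162.69 w 0.0115 F [ 0.2 -0.3 -1.2] tilt [-0.0037 -0.0058 -1.    ]
(0.55, -0.3, 0.14, 184) -> [-1.818  2.389  0.06 ] turn 2.219
(np.float64(0.5986491060433663), np.float64(-0.2157412107211415), 0.125, 170.2) -> [-1.36   2.016  0.375] turn 2.3
295 322 196 235 590
```

Call:
servo_tool([
  [5, [-1.82, 2.39, 0], 2.22],
  [5, [-1.82, 2.39, 0], 2.22],
  [5, [-1.82, 2.39, 0], 2.22],
  [5, [-1.82, 2.39, 0], 2.22],
  [5, [-1.82, 2.39, 0], 2.22],
])

```text
time: 4.4
tcp_pos: [0.5485, -0.2984, 0.1359]
tcp_rot: [-0.036, 0.999, 0.0, -0.001]
force: [-0.6, -0.6, 0.4]
gripper_width: 0.0112
```

Call:
servo_tool([
  [5, [-1.36, 2.02, 0.4], 2.3],
  [5, [-1.36, 2.02, 0.4], 2.3],
  [5, [-1.36, 2.02, 0.4], 2.3],
  [5, [-1.36, 2.02, 0.4], 2.3],
  [5, [-1.36, 2.02, 0.4], 2.3],
])

```text
time: 4.9
tcp_pos: [0.5969, -0.2158, 0.1207]
tcp_rot: [0.086, 0.996, -0.0, -0.0]
force: [-0.5, -0.7, -0.7]
gripper_width: 0.0112
```

```bash
python3 - <<'E'
from m import *
from w import *
units([(.5986,-.2157,.072,170.2)])
T=grab('top');S=grab('side')
a=T['pixels'][150:255,150:290,::-1];b=S['pixels'][120:240,220:380,::-1]
cv2.imwrite('pics/crop3.png',np.hstack([cv2.resize(a,(340,255),interpolation=2),cv2.resize(b,(400,300),interpolation=2)[:255]]))
cv2.imwrite('pics/crop3.png',cv2.resize(b,(800,600),interpolation=2))
E
```

```text
at 4.9 [ 0.5969 -0.2158  0.1207] 170.18 w 0.0112 F [-0.5 -0.7 -0.7] tilt [ 5.e-04 -3.e-04 -1.e+00]
(0.5986, -0.2157, 0.072, 170.2) -> [-0.041  0.01   1.216] turn -0.004
```

View pics/crop3.png

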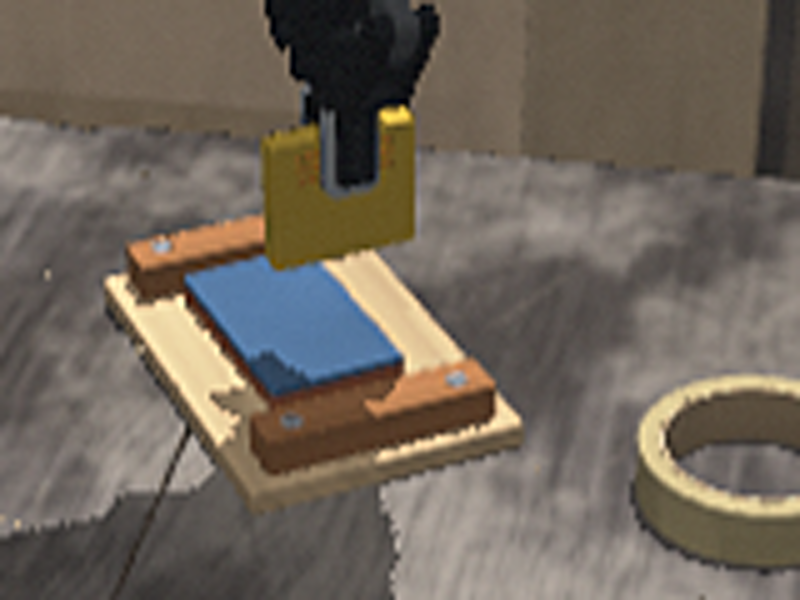

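The side view shows the spacer upright in the jaws, its lower near edge at image (275,173.6)–(302.6,168). The near batten's front top edge is at (271,205)–(319,197), and the tile's blue near edge at (275.5,199.5)–(300.5,191). I compute all of these in the board frame.

```bash
python3 - <<'E'
from m import *
from w import *
S=grab('side')
a=np.radians(80.2);u=np.array([np.cos(a),np.sin(a)]);v=np.array([u[1],-u[0]]);c=np.array([.6075,-.1645])
def bf(p): d=(p[:2]-c)*1000; return np.round([d@v,d@u],1)
f=lambda x,y:(220+x/5-.4,120+y/5-.4)
for n,x,y,z in(('sp L',275,268,.0895),('sp R',413,240,.0895),('bat frontL',252,425,.03),('bat frontR',493,385,.03),('bat backR',468,362,.03),('far bat frontL',135,270,.03),('far backL',125,245,.03),('tile nearL',275,397,.024),('tile nearR',403,357,.024),('tile farL',185,278,.024),('board nearL',257,500,.012),('board nearR',521,432,.012),('board farL',107,280,.012)):
    print(n,bf(plane(S,f(x,y),z)))
print('tcp',bf(r.observe()['tcp_pos']))
T=grab('top')
for m in mask(T,'bat',(160,160,275,245))[:2]: print(m.sum())
hsv=cv2.cvtColor(T['pixels'],cv2.COLOR_RGB2HSV)
E
```

```text
sp L [-31.6 -56.2]
sp R [ 25.9 -59.4]
bat frontL [-49.4 -71. ]
bat frontR [ 49.3 -85.2]
bat backR [ 47.6 -65.7]
far bat frontL [-50.9  60.3]
far backL [-47.7  82.3]
tile nearL [-30.3 -48.1]
tile nearR [ 29.  -42.8]
tile farL [-30.4  54.3]
board nearL [-57.7 -95.3]
board nearR [ 56.7 -96.5]
board farL [-55.9  86.2]
tcp [ -1.6 -52.4]
278
```

```bash
python3 - <<'E'
from m import *
import cv2
T=vision.get_image('top'); T['pixels']=cv2.imread('pics/top0.png')[:,:,::-1].copy()
a=np.radians(80.2);u=np.array([np.cos(a),np.sin(a)]);v=np.array([u[1],-u[0]]);c=np.array([.6075,-.1645])
hsv=cv2.cvtColor(T['pixels'],cv2.COLOR_RGB2HSV)
m=cv2.inRange(hsv,(98,80,60),(125,255,255));m[:165]=0;m[240:]=0;m[:,:165]=0;m[:,265:]=0
n,l,s,_=cv2.connectedComponentsWithStats(m);i=1+s[1:,4].argmax();cc,ang,mr,N=rect(T,l==i,.024);print('tile',ang,mr,N,(cc-c)@v,(cc-c)@u)
def ex(mm,z):
    ys,xs=np.nonzero(mm);P=np.array([plane(T,(x,y),z)[:2]-c for x,y in zip(xs,ys)])*1000
    print('u',np.percentile(P@u,[1,99]).round(1),'v',np.percentile(P@v,[1,99]).round(1))
ex(l==i,.024)
for b in mask(T,'bat',(160,160,275,245))[:2]: ex(b,.03)
E
```

```text
tile 80.57454622650351 ((607.7402954101562, -153.6569366455078), (97.71048736572266, 56.8656120300293), 80.56069946289062) 1322 -0.0015525636596768952 0.010521124110437189
u [-37.3  58.3] v [-29.2  26.3]
u [62.1 83.5] v [-46.9  48.8]
u [-82.1 -63. ] v [-48.8  48.3]
```

Call:
servo_tool([
  [5, [-0.05, 0, 0.5], 0],
  [5, [-0.05, 0, 1.0], 0],
  [5, [-0.05, 0, 1.4], 0],
  [5, [-0.05, 0, 1.7], 0],
  [5, [-0.05, 0, 1.8], 0],
])

```text
time: 5.65
tcp_pos: [0.5988, -0.2147, 0.0474]
tcp_rot: [0.085, 0.996, 0.0, -0.001]
force: [-0.3, 0.2, -0.8]
gripper_width: 0.0116
```

Call:
servo_tool([
  [5, [0, 0, 0.05], 0],
  [5, [0, 0, 0.1], 0],
  [5, [0, 0, 0.1], 0],
  [5, [0, 0, 0.1], 0],
  [5, [0, 0, 0.1], 0],
])

```text
time: 6.15
tcp_pos: [0.5997, -0.2148, 0.0454]
tcp_rot: [0.085, 0.996, -0.0, 0.0]
force: [0.4, -0.1, -0.2]
gripper_width: 0.0114
```

```bash
python3 - <<'E'
from w import *
units([(.5986,-.2157,.043,170.2)])
S=grab('side')
cv2.imwrite('pics/crop4.png',cv2.resize(S['pixels'][120:240,220:380,::-1],(800,600),interpolation=2))
E
```

```text
at 6.15 [ 0.5997 -0.2148  0.0454] 170.2 w 0.0114 F [ 0.4 -0.1 -0.2] tilt [-7.e-04 -1.e-04 -1.e+00]
(0.5986, -0.2157, 0.043, 170.2) -> [ 0.023 -0.026  0.059] turn 0.001
```

View pics/crop4.png

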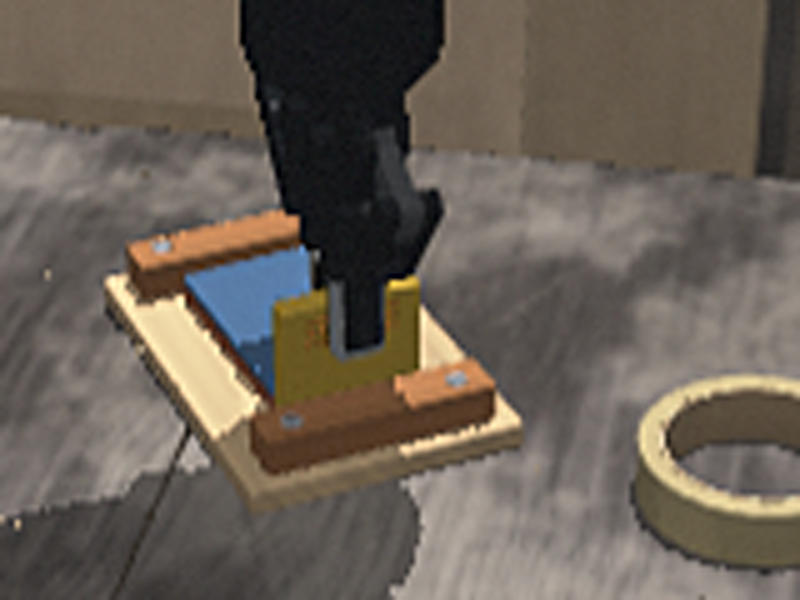

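The spacer is in the gap behind the near batten, upright, with no contact force. I lower it gently until it touches.

Call:
servo_tool([
  [5, [0, 0, 0.02], 0],
  [5, [0, 0, 0.04], 0],
  [5, [0, 0, 0.04], 0],
  [5, [0, 0, 0.04], 0],
  [5, [0, 0, 0.04], 0],
])

```text
time: 6.7
tcp_pos: [0.5994, -0.2148, 0.0432]
tcp_rot: [0.085, 0.996, -0.0, -0.0]
force: [0.5, 0.0, -0.5]
gripper_width: 0.0112
```

Call:
servo_tool([
  [5, [0, 0, 0.02], 0],
  [5, [0, 0, 0.03], 0],
  [5, [0, 0, 0.03], 0],
  [5, [0, 0, 0.03], 0],
  [5, [0, 0, 0.03], 0],
])

```text
time: 7.2
tcp_pos: [0.5994, -0.2148, 0.0431]
tcp_rot: [0.085, 0.996, -0.0, 0.0]
force: [-4.0, 0.3, 6.5]
gripper_width: 0.0113
```

Call:
servo_tool([
  [5, [0, 0, -0.02], 0],
  [5, [0, 0, -0.02], 0],
  [16, [0, 0, -0.02], 0],
  [24, [0, 0, -0.02], 0],
  [32, [0, 0, -0.02], 0],
])

```text
time: 7.7
tcp_pos: [0.5994, -0.2147, 0.0427]
tcp_rot: [0.085, 0.996, 0.0, -0.0]
force: [0.5, -0.3, 0.7]
gripper_width: 0.0321
```

Call:
servo_tool([
  [40, [0, 0, -0.02], 0],
  [40, [0, 0, -0.5], 0],
  [40, [0, 0, -1.2], 0],
  [40, [0, 0, -2.2], 0],
  [50, [0, 0, -3], 0],
])

```text
time: 8.2
tcp_pos: [0.5994, -0.2148, 0.1649]
tcp_rot: [0.085, 0.996, -0.0, 0.0]
force: [1.0, -1.2, -0.2]
gripper_width: 0.0497
```

```bash
python3 - <<'E'
from m import *
from w import *
a=np.radians(80.2);u=np.array([np.cos(a),np.sin(a)]);v=np.array([u[1],-u[0]]);c=np.array([.6075,-.1645])
t=c+.0095*u-.0*v; t2=c-.01*u
units([(c[0]+.05*u[0],c[1]+.05*u[1],.16,125),(c[0]+.01*u[0],c[1]+.01*u[1],.13,80.2)])
S=grab('side')
cv2.imwrite('pics/crop5.png',cv2.resize(S['pixels'][120:240,220:380,::-1],(800,600),interpolation=2))
E
```

```text
at 8.2 [ 0.5994 -0.2148  0.1649] 170.2 w 0.0497 F [ 1.  -1.2 -0.2] tilt [-8.e-04 -1.e-04 -1.e+00]
(np.float64(0.6160104749583016), np.float64(-0.1152296050758255), 0.16, 125) -> [0.015 2.522 0.123] turn 7.533
(np.float64(0.6092020949916603), np.float64(-0.1546459210151651), 0.13, 80.2) -> [-0.71  -0.705  0.75 ] turn 7.467
```

View pics/crop5.png

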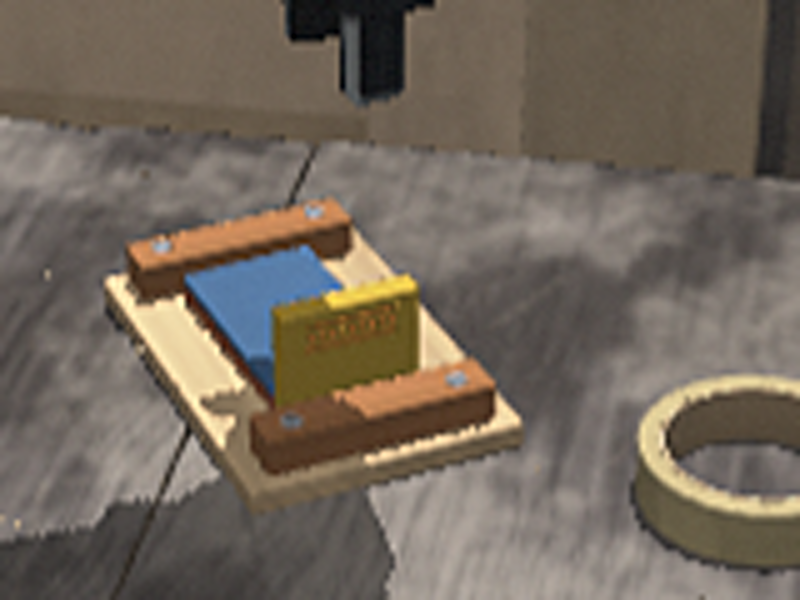

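The side view shows the spacer standing free and upright in the gap with the tile unmoved. Next I turn the wrist a quarter turn over the tile.

Call:
servo_tool([
  [85, [0.02, 1.51, 0], 5.5],
  [85, [0.02, 1.51, 0], 5.5],
  [85, [0.02, 1.51, 0], 5.5],
  [85, [0.02, 1.51, 0], 5.5],
  [85, [0.02, 1.51, 0], 5.5],
])

```text
time: 8.75
tcp_pos: [0.609, -0.1549, 0.1627]
tcp_rot: [0.366, 0.931, -0.0, -0.0]
force: [-0.7, -0.5, -0.1]
gripper_width: 0.0853
```

Call:
servo_tool([
  [85, [0, 0, 0.5], 5.5],
  [85, [0, 0, 0.5], 5.5],
  [85, [0, 0, 0.5], 5.5],
  [85, [0, 0, 0.5], 5.5],
  [85, [0, 0, 0.5], 5.5],
])

```text
time: 9.25
tcp_pos: [0.6089, -0.1553, 0.1427]
tcp_rot: [0.614, 0.79, -0.0, -0.0]
force: [0.2, -0.2, -0.1]
gripper_width: 0.0852
```

Call:
servo_tool([
  [85, [0, 0, 0], 4],
  [85, [0, 0, 0], 4],
  [85, [0, 0, 0.5], 4],
  [85, [0, 0, 0.5], 4],
  [85, [0, 0, 0.5], 4],
])

```text
time: 9.75
tcp_pos: [0.6086, -0.1551, 0.1227]
tcp_rot: [0.763, 0.647, -0.0, -0.0]
force: [-0.3, -0.5, -0.0]
gripper_width: 0.0851
```

```bash
python3 - <<'E'
from m import *
from w import *
units([(.609,-.155,.024,80.2)])
S=grab('side')
cv2.imwrite('pics/crop6.png',cv2.resize(S['pixels'][90:240,210:410,::-1],(800,600),interpolation=2))
E
```

```text
at 9.75 [ 0.6086 -0.1551  0.1227] 80.6 w 0.0851 F [-0.3 -0.5 -0. ] tilt [ 0.    -0.001 -1.   ]
(0.609, -0.155, 0.024, 80.2) -> [0.004 0.009 2.469] turn 0.067
```

View pics/crop6.png

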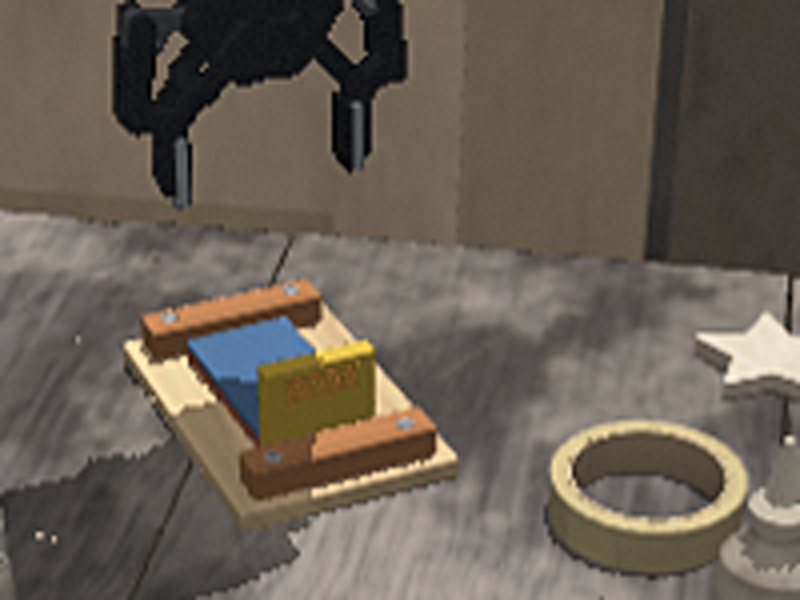

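The open fingers are centred either side of the tile, their tips at image (255,141.7) and (299,132.5), and the spacer is still upright. Going down, with the opening reduced to 70 mm.

Call:
servo_tool([
  [70, [0, -0.02, 0.8], 0.07],
  [70, [0, -0.02, 1.6], 0.07],
  [70, [0, -0.02, 2.2], 0.07],
  [70, [0, -0.02, 2.4], 0.07],
  [70, [0, -0.02, 2.4], 0.07],
])

```text
time: 10.3
tcp_pos: [0.6078, -0.1549, 0.0266]
tcp_rot: [0.767, 0.642, -0.0, -0.0]
force: [0.6, 0.0, 0.5]
gripper_width: 0.0701
```

Call:
servo_tool([
  [70, [0, 0, 0.05], 0],
  [70, [0, 0, 0.1], 0],
  [70, [0, 0, 0.15], 0],
  [70, [0, 0, 0.15], 0],
  [70, [0, 0, 0.15], 0],
])

```text
time: 10.8
tcp_pos: [0.6083, -0.155, 0.0212]
tcp_rot: [0.767, 0.641, 0.0, 0.0]
force: [0.5, 0.6, -0.2]
gripper_width: 0.07
```

Call:
servo_tool([
  [70, [0, 0, 0.05], 0],
  [70, [0, 0, 0.1], 0],
  [70, [0, 0, 0.1], 0],
  [70, [0, 0, 0.1], 0],
  [70, [0, 0, 0.1], 0],
])

```text
time: 11.3
tcp_pos: [0.6082, -0.155, 0.0169]
tcp_rot: [0.767, 0.641, -0.0, 0.0]
force: [-0.2, -0.6, -0.3]
gripper_width: 0.0697
```

```bash
python3 - <<'E'
from m import *
from w import *
units([(.609,-.155,.018,80.2)])
S=grab('side')
cv2.imwrite('pics/crop7.png',cv2.resize(S['pixels'][120:240,220:380,::-1],(800,600),interpolation=2))
E
```

```text
at 11.3 [ 0.6082 -0.155   0.0169] 79.78 w 0.0697 F [-0.2 -0.6 -0.3] tilt [-0. -0. -1.]
(0.609, -0.155, 0.018, 80.2) -> [ 0.003  0.021 -0.027] turn -0.07
```

View pics/crop7.png

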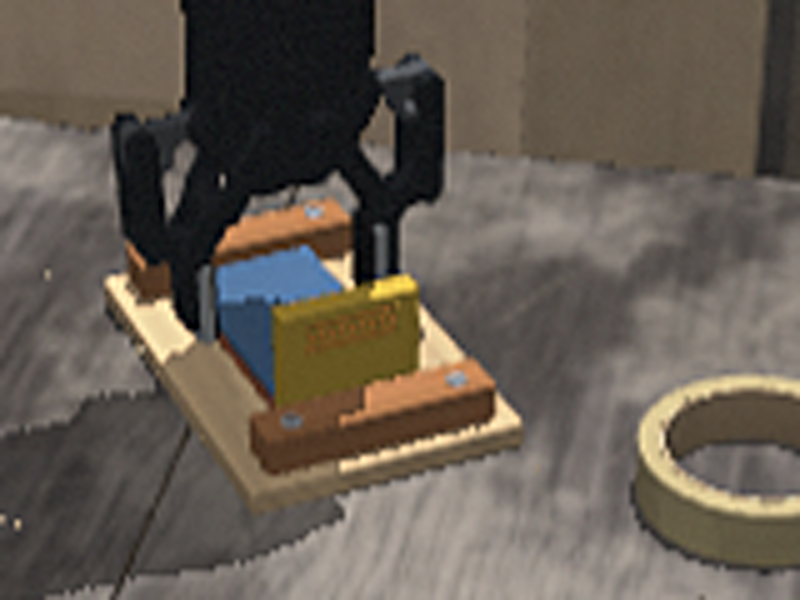

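The fingers straddle the tile's long sides with their tips close to the board. I feel downwards for contact.

Call:
servo_tool([
  [70, [0, 0, 0.05], 0],
  [70, [0, 0, 0.05], 0],
  [70, [0, 0, 0.05], 0],
  [70, [0, 0, 0.05], 0],
  [70, [0, 0, 0.05], 0],
])

```text
time: 11.85
tcp_pos: [0.6082, -0.155, 0.0149]
tcp_rot: [0.767, 0.641, 0.0, 0.0]
force: [0.1, -0.2, -0.4]
gripper_width: 0.0702
```

Call:
servo_tool([
  [70, [0, 0, 0.03], 0],
  [70, [0, 0, 0.05], 0],
  [70, [0, 0, 0.05], 0],
  [70, [0, 0, 0.05], 0],
  [70, [0, 0, 0.05], 0],
])

```text
time: 12.35
tcp_pos: [0.6081, -0.1549, 0.0129]
tcp_rot: [0.767, 0.641, -0.0, -0.0]
force: [0.0, -0.3, -0.1]
gripper_width: 0.0699
```

Call:
servo_tool([
  [70, [0, 0, 0.03], 0],
  [70, [0, 0, 0.05], 0],
  [70, [0, 0, 0.05], 0],
  [70, [0, 0, 0.05], 0],
  [70, [0, 0, 0.05], 0],
])

```text
time: 12.85
tcp_pos: [0.6082, -0.155, 0.0109]
tcp_rot: [0.767, 0.641, 0.0, 0.0]
force: [0.1, 0.8, -0.5]
gripper_width: 0.0701
```

Call:
servo_tool([
  [70, [0, 0, 0.03], 0],
  [70, [0, 0, 0.05], 0],
  [70, [0, 0, 0.05], 0],
  [70, [0, 0, 0.05], 0],
  [70, [0, 0, 0.05], 0],
])

```text
time: 13.35
tcp_pos: [0.6082, -0.155, 0.0089]
tcp_rot: [0.767, 0.641, 0.0, 0.0]
force: [0.3, -1.3, -0.2]
gripper_width: 0.0701
```

Call:
servo_tool([
  [65, [0, 0, 0], 0],
  [63, [0, 0, 0], 0],
  [63, [0, 0, 0], 0],
  [63, [0, 0, 0], 0],
  [63, [0, 0, 0], 0],
], newtons=30)

```text
time: 13.85
tcp_pos: [0.6083, -0.155, 0.009]
tcp_rot: [0.767, 0.641, 0.0, 0.0]
force: [0.4, 0.1, 0.8]
gripper_width: 0.063
```

Call:
servo_tool([
  [55, [0, 0, 0], 0],
  [55, [0, 0, 0], 0],
  [55, [0, 0, 0], 0],
  [55, [0, 0, 0], 0],
  [55, [0, 0, 0], 0],
])

```text
time: 14.35
tcp_pos: [0.6083, -0.155, 0.0092]
tcp_rot: [0.767, 0.641, 0.0, 0.0]
force: [-0.1, 0.3, 5.9]
gripper_width: 0.0592
```

Tile gripped (59.2 mm). Sliding it slowly toward the spacer, along tool −x.

Call:
servo_tool([
  [55, [-0.03, 0, 0], 0],
  [55, [-0.06, 0, 0], 0],
  [55, [-0.09, 0, 0], 0],
  [55, [-0.12, 0, 0], 0],
  [55, [-0.15, 0, 0], 0],
], newtons=40)

```text
time: 14.85
tcp_pos: [0.6074, -0.1601, 0.0093]
tcp_rot: [0.767, 0.642, 0.001, -0.0]
force: [0.3, 4.6, 5.8]
gripper_width: 0.059
```

```bash
python3 - <<'E'
from m import *
from w import *
units([(.6075,-.1645,.009,80.2)])
S=grab('side')
cv2.imwrite('pics/crop8.png',cv2.resize(S['pixels'][120:240,220:380,::-1],(800,600),interpolation=2))
E
```

```text
at 14.85 [ 0.6074 -0.1601  0.0093] 79.82 w 0.059 F [0.3 4.6 5.8] tilt [ 1.5e-03  6.0e-04 -1.0e+00]
(0.6075, -0.1645, 0.009, 80.2) -> [-0.108  0.021  0.007] turn -0.063
```

View pics/crop8.png

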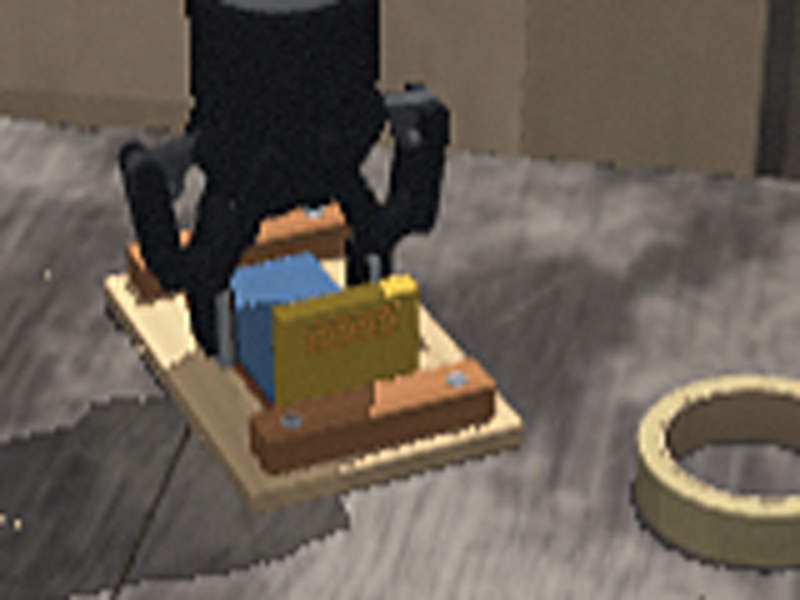

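The tile follows with about 4.6 N of sliding friction and the spacer is still upright. I continue until the force rises.

Call:
servo_tool([
  [55, [-0.02, 0, 0], 0],
  [55, [-0.04, 0, 0], 0],
  [55, [-0.06, 0, 0], 0],
  [55, [-0.08, 0, 0], 0],
  [55, [-0.08, 0, 0], 0],
])

```text
time: 15.4
tcp_pos: [0.6069, -0.1633, 0.0093]
tcp_rot: [0.767, 0.642, 0.001, -0.0]
force: [1.0, 3.9, 5.9]
gripper_width: 0.0588
```

Call:
servo_tool([
  [55, [-0.01, 0, 0], 0],
  [55, [-0.02, 0, 0], 0],
  [55, [-0.03, 0, 0], 0],
  [55, [-0.04, 0, 0], 0],
  [55, [-0.04, 0, 0], 0],
])

```text
time: 15.9
tcp_pos: [0.6068, -0.1638, 0.0093]
tcp_rot: [0.767, 0.642, 0.001, -0.001]
force: [1.8, 9.0, 6.3]
gripper_width: 0.0592
```

Call:
servo_tool([
  [55, [-0.01, 0, 0], 0],
  [55, [-0.02, 0, 0], 0],
  [55, [-0.04, 0, 0], 0],
  [55, [-0.05, 0, 0], 0],
  [55, [-0.05, 0, 0], 0],
])

```text
time: 16.4
tcp_pos: [0.6068, -0.1639, 0.0093]
tcp_rot: [0.766, 0.642, 0.003, -0.002]
force: [3.8, 17.6, 6.7]
gripper_width: 0.0591
```

Call:
servo_tool([
  [55, [-0.01, 0, 0], 0],
  [55, [-0.02, 0, 0], 0],
  [55, [-0.02, 0, 0], 0],
  [55, [-0.02, 0, 0], 0],
  [55, [-0.02, 0, 0], 0],
])

```text
time: 16.9
tcp_pos: [0.6068, -0.1639, 0.0093]
tcp_rot: [0.766, 0.642, 0.003, -0.002]
force: [3.4, 22.4, 7.2]
gripper_width: 0.0586
```

```bash
python3 - <<'E'
from m import *
from w import *
units([(.6075,-.1645,.009,80.2)])
S=grab('side')
cv2.imwrite('pics/crop9.png',cv2.resize(S['pixels'][120:240,220:380,::-1],(800,600),interpolation=2))
for m in mask(S,'yel',(220,150,340,225))[:1]:
    ys,xs=np.nonzero(m);print(xs.min(),xs.max(),ys.min(),ys.max())
E
```

```text
at 16.9 [ 0.6068 -0.1639  0.0093] 79.95 w 0.0586 F [ 3.4 22.4  7.2] tilt [ 8.e-03  6.e-04 -1.e+00]
(0.6075, -0.1645, 0.009, 80.2) -> [-0.011  0.02   0.008] turn -0.041
275 303 176 200
```

View pics/crop9.png

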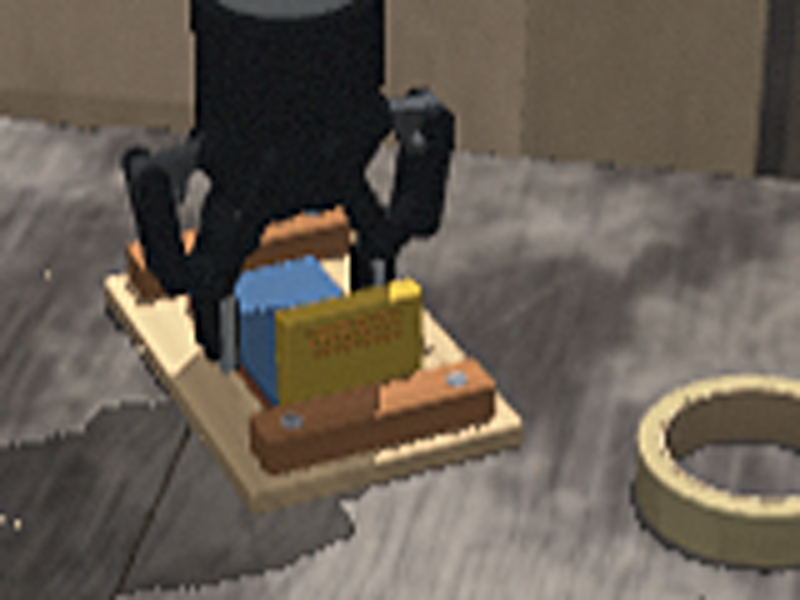

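The tile meets a hard stop: the last 2.8 mm of commanded travel gave no motion and raised the force to 22 N. The spacer stands upright between the tile and the near batten, so I'm handing in with this push and grip.

```bash
python3 - <<'E'
from w import *
print(r.hand_in()); units([])
E
```

```text
the job is handed in; nothing more can be done
None
the job is handed in; nothing more can be done
```

The job is handed in at about 17 s with the spacer sandwiched between the tile and the −y batten. The arm is still gripping the tile and pushing it against the spacer; no verdict was reported.

**What I did:** I took the spacer from its holder, lowered it into the wide gap until it touched the board, and let go. The picture then showed it upright and free, with the tile apparently unmoved. I then gripped the tile by its long sides and slid it about 9 mm until it hit a hard stop.

**Last checks:**
- **Push and grip:** about 22 N along the slide, of which roughly 4–5 N is sliding friction. The jaw opening was 58.6 mm and the grip force 40 N. The push is above the suggested 10 N.
- **Position and yaw:** the tool stood at 80.0° against my board estimate of 80.2°. The last side picture showed the spacer upright against the batten.
- **Bystanders:** the tape looked unmoved. The tub and glue bottle were not in the last crop; the arm felt no contact force except on the spacer and tile.

**What disagreed or went unchecked:**
- The two cameras differed by about 2 to 4 mm along the board on where the tile and battens were. I relied on force contact at the end.
- I did not measure the spacer's and tile's final poses from a picture to the judged tolerances; the hard stop and the picture are the evidence.

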